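Lock a birdhouse board in the sliding clamp jig

ROBOT

A 7-joint arm with a two-finger parallel gripper is mounted at the origin on the work surface. World frame = base frame: x ahead of the robot, y to its left, z up, the work surface at z = 0. Lengths are in m, angles in rad, forces in N, time in s.
With the tool pointing down it reaches from about 0.4 to 0.85 m from the base axis. Payload 10.4 kg.
Tool frame: the origin (TCP) lies between the finger pads; the fingertips stand 22 mm ahead of it and the grasp point (between the pads) lies 3 mm ahead of it; z points along the fingers, y is the line along which they close (so a half turn about z gives the same grasp; the last joint's range is limited). The gripper opens to 85 mm and grips with 20 to 120 N. Pads are 22 mm wide; open, the fingers measure 114 mm over their backs; the gripper's body (76 mm by 85 mm) begins 54 mm behind the grasp point. The pads swing forward as they close: fully open they stand 13 mm farther back than shut.
Start: joints at [-1.37, 0.332, -0.065, 1.46, 0.022, 1.35, -0.088], TCP at [0.139, 0.609, 0.253] pointing down, gripper open.
Joint ranges: [-2.6, 2.6], [-0.5, 2.12], [-1.47, 1.34], [0.16, 2.42], [-1.27, 4.41], [0.06, 2.06], [-2.6, 2.6]. Speed limits (rad/s): [2.22, 2.22, 2.79, 2.79, 3.14, 3.14, 3.14].

INTERFACE

Orientations are given as a unit quaternion [x, y, z, w].
In Python, from workcell import manip, camera, ticket, boxes_of, outline_of gives the robot as it stands.
- The arm moves only by the tool carry_out, never from a script. Its argument "deltas" is a list of rows, each a list of 5 numbers: the shift along the tool's x, y, z as a fraction of full scale, then the turn about the tool's z as a fraction of full scale, then the opening, from -1 (shut) to 1 (fully open), so that 0 is half open. In form: [[tx, ty, tz, spin, gripper], ...]. A call has 1 to 20 rows; each row is the pose to reach, as a shift and turn from the pose commanded when the call began, along the tool's axes at that moment; what a row does not reach only later rows make up. Full scale, the value 1, is 150 mm for a shift and 30 degrees for a turn. A row lasts 1/8 s, in which the tool goes at most 62.5 mm and 10.7 degrees, less where a joint would pass 70% of its speed; a pose out of reach is approached as far as the arm can. A call with a number of a shift or a turn outside -1 to 1 is refused whole. A call with a gripper value outside its range is refused whole. The fingers move at their own pace and stop on an object; "force" is the grip in N (left out, the last holds). Time passes only in rows, so rows that repeat a pose let the fingers close. It gives the time, the measured TCP pose, the force, the opening and the grip force at its end, in the units of the state.
- manip.get_obs(): the state, without advancing time (a new reading comes with each control period).
- camera(name): name is "scene" or "top" or "wrist"; returns a dict with "img" (480x640x3 uint8, red, green, blue), "depth" (480x640 float32, m along the optical axis (not along the pixel's ray), 0 where there is no reading), "vertical_fov" (degrees; the focal length in pixels is half the picture's height over the tangent of half this angle, whatever the lens; pixels are square), "cx", "cy" (the principal point, pixels), "R" (3x3) and "t" (3): a world point X has camera coordinates R X + t. Camera axes: x right, y down, z forward; pixel columns grow to the right and rows downward; lengths in m; the calibration is good to about 2 mm. A picture is of the moment at which its call begins.
- ticket.hand_in(): hands the job in; it is judged then, once.
Trained networks look in a picture, given as the dict that the camera call returned (one of the last four; its "shot" number tells which), for a name from the list of things; names that differ only in an ending like _2 or _b are one class to them, and where a whole thing is asked for, a point or a joint stands for the part that bears it (a point fixed in the world has none). Each returns a list of dicts, best first, with "conf" (0 to 1); they miss things now and then, are a little off and sometimes report something else, mostly with a low value. They report only what shows in the picture. A call takes as long as a camera call.
- boxes_of(query, picture): "position" ([x, y, z] in m, in world coordinates, good to about 4 mm: the middle of the surface that is visible of it).
- outline_of(query, picture): "region" (480x640 bool, what is visible of it).
The state is a dict: "clock": time; "joint_pos": joint angles; "joint_velocities": joint speeds; "tau": joint torques, N m; "position": TCP position; "ee_rot": TCP orientation; "ft_force": force on the tool from outside, world axes, zero at the start; "torque": the same for the moment, N m; "grip_width": opening from 0.0 (shut) to 1.0 (fully open); "grasp_force": force on a finger pad.
Only numpy, scipy, OpenCV 4.12 (cv2) and the standard library are available. Lean on these libraries where they do the work, as an engineer would, in place of code of your own. Each camera call takes 0.05 s, during which the arm holds its last target. There are 200 camera calls.

TASK

Clamp the board in the jig: pull out the sprung T-handled pin and turn it into its rest notch so that it stays out by itself when you let go of it, then slide the fence until it holds the board square against the ledge. Then turn the pin back and let it snap fully home in the fence's locking hole, leaving the board flat and the other things on the bench where they are.

Things in the scene. Friction and masses are not known exactly. Their poses are not given: they have to be found in the camera images.
- jig: Clamping jig on a grey laminate board (275 x 300 mm) fixed to the bench, its top face 18 mm above the bench. Origin on the bench, z up. The fence, a wooden bar along the jig's x, slides to the jig's -y to press the board against the ledge. The spring pin stands in a sleeve at the jig's -x side.
- ledge_face (a point): Middle of the ledge's clamping face (looks to +y), at jig (25, -130, 30) mm. The ledge is a wooden strip 150 mm long in x, 24 mm tall over the jig's top face. Axes as the jig's.
- pin_seat (a point): Where the pin axis meets the top of the fence's index strip, at jig (-90, 0, 50) mm. Fixed. z axis: out along the pin, leaning 35 degrees from vertical towards the jig's -x; y axis: the jig's y. A steel sleeve, 30 mm across, surrounds the pin up to 35 mm out from here.
- pin (a joint): Travel of the 8 mm spring pin, m: 0 home, pulled out to a stop at 0.022. Spring home, 4 N at 0 to 8.4 N at 0.022. Its cross pin lies in sleeve slots: it turns only when pulled past 0.017 (0.019 is good). In a rest notch it stays out at 0.013; pull past 0.017 again to turn it back. Below 0.010 the tip enters the strip, if its slot or hole is there; else it rests on the strip at 0.010.
- tbar (a joint): Turn of the T-bar about the pin, rad, positive about point pin_seat's z (anticlockwise seen from outside): 0 = slot, the pin can go home (within about 0.15); rest notches, 4 mm deep, at +1.57 and -1.57 (within about 0.25), either may be used. Turns from -1.9 to 1.9.
- tbar_grip (a point): Middle of the black T-bar: 50 mm long, 12 mm thick, 18 mm tall along the pin; gripped across its thickness from along the pin. 70 mm out from pin_seat when the pin is home, with 26 mm free between bar and sleeve. Axes: z out along the pin, y along the bar's length; moves and turns with it.
- fence (a joint): Slide of the fence, m: 0 open, grows to the jig's -y (towards the ledge), stop at 0.064, friction about 2.5 N. Its aluminium index strip runs under the pin: with the pin in the strip's slot it moves only from 0 to 0.032; at 0.060 (+-0.0015) the 11 mm locking hole is under the pin. The board, square against the ledge, stops the fence at 0.060.
- fence_knob (a point): Middle of the round black knob on the fence: 30 mm diameter, 26 mm tall, 77 mm above the bench, the bar's top 28 mm below this point. Axes as the jig's. Moves with the fence.
- board: Loose pine board, 140 (x) x 110 (y) x 18 mm, 0.14 kg, with a dark round mark, flat on the jig between ledge and fence. Origin: centre of its underside, z up. Held properly, its centre is at y = -75 mm in the jig's frame, its edges square to the ledge.
- screw_jar: Glass jar, 56 mm diameter, 75 mm tall, origin under its centre; leave it alone.
- spare_boards: Stack of spare boards about 160 x 130 mm, 54 mm tall, origin under its centre; leave it alone.
- mallet: Hammer lying on the bench, about 300 mm long along its x; leave it alone.

How it is judged:
By the outcome, as a careful person would: the job done as asked, in the order asked, and still so for the second after the job is handed in, with the robot touching nothing.
It also fails if it takes over 67 s, if anything falls off the work surface, if the arm or the gripper's body presses on something with over 40 N, if the wrist force passes 120 N, or if a joint passes its speed limit or range.

## Working session

There is one attempt and no reset: what is moved stays moved. The work goes in short steps, Python scripts to look and compute and a tool call to move; the robot and the scene stay as the last step left them, time stands still between calls to the robot, and variables do not carry over. Pictures are saved under pics/ and viewed, at most 14 in all, crops included, and the job is handed in when it is done.

Besides the shell and the picture viewer there is one more tool, called as a command line: name --pt "numbers of a row" for each row, then --argument value for the rest. carry_out: Moves the arm, as the interface text tells. Its arguments: {"type":"object","properties":{"deltas":{"type":"array","items":{"type":"array","items":{"type":"number"}}},"force":{"type":"number"}},"required":["deltas"]}

```bash
mkdir -p pics; ls; cat > h.py <<'E'
import numpy as np, cv2
from workcell import manip, camera, ticket, boxes_of, outline_of
from scipy.spatial.transform import Rotation as Ro
def pts(p,mask=None):
    f=240/np.tan(np.radians(p["vertical_fov"])/2)
    v,u=np.nonzero((p["depth"]>0)&(mask if mask is not None else True))
    z=p["depth"][v,u]
    c=np.c_[(u-p["cx"])/f*z,(v-p["cy"])/f*z,z]
    return (c-p["t"])@p["R"],u,v
def proj(p,X):
    f=240/np.tan(np.radians(p["vertical_fov"])/2)
    c=np.atleast_2d(X)@p["R"].T+p["t"]
    return np.c_[c[:,0]/c[:,2]*f+p["cx"],c[:,1]/c[:,2]*f+p["cy"]]
def save(p,n): cv2.imwrite("pics/"+n,cv2.cvtColor(p["img"],cv2.COLOR_RGB2BGR))
E
python3 - <<'E'
from h import *
np.set_printoptions(precision=4,suppress=True)
o=manip.get_obs(); print(o["clock"],o["position"],o["ee_rot"],o["grip_width"])
ims=[]
for n in("top","scene"):
    p=camera(n); ims.append(p["img"]); save(p,n+"0.png")
    print(n,p["vertical_fov"],p["R"].tolist(),p["t"])
    for q in("jig","tbar_grip","fence_knob","board","screw_jar","spare_boards","mallet"):
        print(q,[(round(b["conf"],2),np.round(b["position"],4).tolist()) for b in boxes_of(q,p)[:2]])
E
```

```text
pics
0.0 [0.1386 0.6091 0.2525] [ 0.1116  0.9937 -0.0007 -0.    ] 1.000051157603091
top 57.16821583025131 [[0.004392365457174209, -0.9999166757590883, -0.012138725822138147], [-0.9939161836075366, -0.0030294531171788583, -0.1100974222079702], [0.1100514747230579, 0.012548464157228038, -0.9938466727612337]] [0.0179 0.5797 1.194 ]
jig [(0.77, [0.5557, 0.0385, 0.0202])]
tbar_grip [(0.42, [0.5985, -0.0422, 0.1105])]
fence_knob [(0.8, [0.5433, 0.0378, 0.048])]
board [(0.92, [0.6315, 0.1237, 0.0351])]
screw_jar [(0.62, [0.4816, 0.4286, 0.0758])]
spare_boards [(0.68, [0.6234, -0.4312, 0.038])]
mallet [(0.62, [0.678, 0.4776, 0.0257]), (0.6, [0.5416, 0.042, 0.0489])]
scene 50.119234135888945 [[-0.27880417326263784, 0.9603434053392598, -0.0029625652282439293], [0.8087407241298562, 0.2331254917174146, -0.5399916168288444], [-0.5178867386844859, -0.15294786344669303, -0.8416651810321245]] [ 0.1502 -0.4196  1.4628]
jig [(0.55, [0.5985, 0.0408, 0.0163])]
tbar_grip [(0.74, [0.6006, -0.0416, 0.1115])]
fence_knob [(0.93, [0.5521, 0.0709, 0.0488])]
board [(0.75, [0.6405, 0.1232, 0.0358]), (0.2, [0.5496, 0.0658, 0.0498])]
screw_jar [(0.28, [0.5985, 0.0358, 0.0204])]
spare_boards [(0.95, [0.6486, -0.4227, 0.0358])]
mallet []
```

```bash
python3 -c "
import cv2;import numpy as np
cv2.imwrite('pics/both0.png',cv2.resize(np.vstack([cv2.imread('pics/top0.png'),cv2.imread('pics/scene0.png')]),None,fx=.62,fy=.62,interpolation=cv2.INTER_AREA))"
```

```text
(no output)
```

View pics/top0.png

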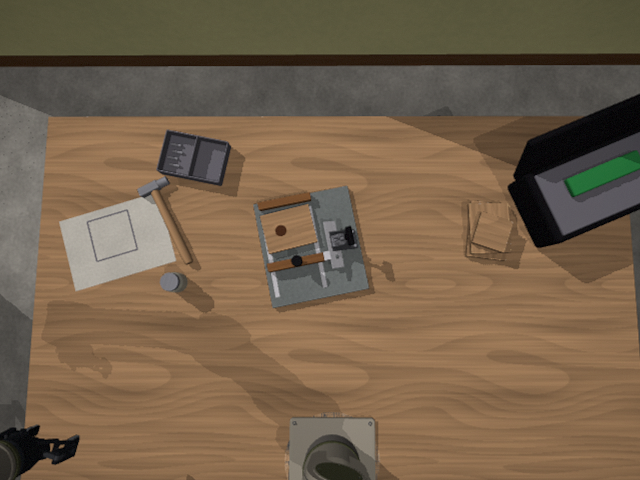

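View pics/scene0.png

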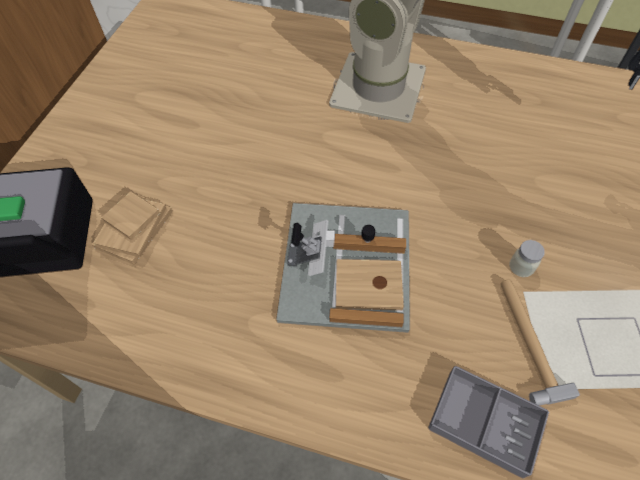

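The top view shows the jig in the middle: ledge at (285,200), board (288,228), fence with knob (297,262) and T-bar at (345,238). In the scene view the T-bar is at (297,235) and the knob at (368,232). Next I fit the jig pose.

```bash
cat >> h.py <<'E'
def fitjig(p):
    X,u,v=pts(p)
    m=(abs(X[:,0]-.56)<.25)&(abs(X[:,1]-.04)<.25)&(X[:,2]>.010)&(X[:,2]<.15)
    im=np.zeros((600,600),np.uint8)
    for x,y in X[m][:,:2]: cv2.circle(im,(int((y+.3)*1000),int((x-.25)*1000)),3,255,-1)
    c=max(cv2.findContours(im,cv2.RETR_EXTERNAL,cv2.CHAIN_APPROX_NONE)[0],key=cv2.contourArea)
    (cy,cx),(w,h),a=cv2.minAreaRect(c)
    return (cx/1000+.25,cy/1000-.3),(w,h),a
E
python3 - <<'E'
from h import *
np.set_printoptions(precision=4,suppress=True)
for n in("top","scene"):
    p=camera(n); print(n,fitjig(p))
    X,u,v=pts(p)
    m=(abs(X[:,0]-.56)<.2)&(abs(X[:,1]-.04)<.2)
    Xm=X[m]; 
    for lo,hi in((.012,.024),(.03,.045),(.045,.055),(.08,.1),(.1,.15)):
        s=Xm[(Xm[:,2]>lo)&(Xm[:,2]<hi)]; print(lo,len(s),s.mean(0),s.min(0),s.max(0))
    for q in("tbar_grip","fence_knob","board"):
        Y=pts(p,outline_of(q,p)[0]["region"])[0]; r=cv2.minAreaRect((Y[:,:2]*1000).astype(np.float32))
        print(q,len(Y),np.median(Y,0),Y.min(0),Y.max(0),r)
E
```

```text
top ((0.5854364929199218, 0.06273696899414066), (306.3971862792969, 281.6227111816406), 78.36637115478516)
0.012 6227 [0.5616 0.0464 0.0179] [ 0.4125 -0.1005  0.012 ] [0.7576 0.2266 0.024 ]
0.03 2520 [0.6405 0.1184 0.0369] [ 0.5115 -0.0639  0.0301] [0.7339 0.2109 0.045 ]
0.045 619 [0.5605 0.0713 0.049 ] [ 0.5109 -0.03    0.045 ] [0.7264 0.2097 0.055 ]
0.08 132 [0.5532 0.0668 0.0882] [ 0.5247 -0.0338  0.0801] [0.6118 0.1093 0.098 ]
0.1 142 [ 0.6021 -0.0425  0.1121] [ 0.5785 -0.0542  0.102 ] [ 0.6261 -0.0308  0.1203]
tbar_grip 171 [ 0.5997 -0.041   0.1109] [ 0.5785 -0.0542  0.0345] [ 0.6261 -0.0077  0.1203] ((604.6268920898438, -37.769065856933594), (48.75038528442383, 44.07352066040039), 66.41368865966797)
fence_knob 848 [0.544  0.0468 0.0506] [ 0.5136 -0.0246  0.0157] [0.6479 0.1755 0.0941] ((580.8672485351562, 78.3774642944336), (123.67631530761719, 201.53994750976562), 3.6970608234405518)
board 1974 [0.6297 0.1234 0.0357] [0.562  0.0447 0.0134] [0.7037 0.2024 0.0435] ((634.0596923828125, 125.49760437011719), (115.84589385986328, 142.86474609375), 14.255166053771973)
scene ((0.58782
[... 367 characters left out ...]
875] [ 0.5277 -0.0359  0.0801] [0.6123 0.1114 0.0999]
0.1 206 [ 0.6079 -0.0415  0.1114] [ 0.581  -0.0554  0.1003] [ 0.6318 -0.0285  0.12  ]
tbar_grip 203 [ 0.6057 -0.0397  0.1116] [ 0.5543 -0.0534  0.017 ] [ 0.6307 -0.0206  0.12  ] ((591.6554565429688, -38.01565933227539), (76.7412109375, 30.164628982543945), 10.81139850616455)
fence_knob 11853 [0.5993 0.0387 0.0188] [ 0.4162 -0.1003 -0.0037] [0.7623 0.2278 0.12  ] ((588.799072265625, 61.335044860839844), (302.9471435546875, 280.1224365234375), 11.63039779663086)
board 3264 [0.6406 0.1257 0.0356] [0.566  0.0441 0.016 ] [0.7068 0.2049 0.0432] ((635.0414428710938, 124.3857192993164), (112.93800354003906, 139.9539337158203), 14.268556594848633)
```

carry_out --pt "-0.3 -0.25 0 0 1" --pt "-0.6 -0.5 0 0 1" --pt "-0.98 -0.835 0 0 1" --pt "-0.98 -0.835 0 0 1"

```text
clock: 1.7
position: [0.2574, 0.4516, 0.2538]
ee_rot: [0.115, 0.993, 0.0, 0.001]
ft_force: [0.2, -0.5, 0.1]
grip_width: 1.001
grasp_force: 0.0
```

carry_out --pt "-0.4 -0.33 0 0 1" --pt "-0.8 -0.66 0 0 1" --pt "-0.98 -0.835 0 0 1"

```text
clock: 2.08
position: [0.3672, 0.3038, 0.2536]
ee_rot: [0.111, 0.994, 0.0, 0.0]
ft_force: [-0.0, 0.8, 0.5]
grip_width: 0.999
grasp_force: 0.0
```

carry_out --pt "-0.4 -0.33 0 0 1" --pt "-0.8 -0.66 0 0 1" --pt "-0.98 -0.835 0 0 1"

```text
clock: 2.45
position: [0.4798, 0.1538, 0.2537]
ee_rot: [0.111, 0.994, 0.0, 0.0]
ft_force: [0.3, 0.6, -0.1]
grip_width: 1.003
grasp_force: 0.0
```

carry_out --pt "-0.4 -0.33 0 -0.3 1" --pt "-0.8 -0.66 0 -0.6 1" --pt "-0.98 -0.835 0 -0.81 1" --pt "-0.98 -0.835 0 -0.81 1" --pt "-0.98 -0.835 0 -0.81 1"

```text
clock: 3.08
position: [0.5947, -0.0004, 0.2529]
ee_rot: [-0.099, 0.995, -0.0, -0.0]
ft_force: [-0.6, 0.1, -0.3]
grip_width: 0.998
grasp_force: 0.0
```

```bash
python3 - <<'E'
from h import *
np.set_printoptions(precision=4,suppress=True)
o=manip.get_obs(); print(o["clock"],o["position"],o["ee_rot"],o["joint_pos"],o["ft_force"])
p=camera("wrist"); save(p,"w1.png"); np.savez("w1.npz",**p)
print(p["vertical_fov"],-p["R"].T@p["t"],p["R"])
for q in("tbar_grip","fence_knob","board","jig"):
    b=boxes_of(q,p); print(q,[(round(x["conf"],2),np.round(x["position"],4).tolist()) for x in b[:2]])
    for o in outline_of(q,p)[:1]:
        Y=pts(p,o["region"])[0]; print(len(Y),np.median(Y,0),cv2.minAreaRect((Y[:,:2]*1000).astype(np.float32)))
E
```

```text
3.075 [ 0.5947 -0.0004  0.2529] [-0.099   0.9951 -0.0002 -0.0003] [-0.4999  0.2812  0.5186  1.5714 -0.1418  1.3273  1.8052] [-0.6131  0.0738 -0.288 ]
70.20133149493373 [ 0.5161 -0.0172  0.3743] [[-0.1966  0.9805  0.0003]
 [ 0.9314  0.1867  0.3125]
 [ 0.3064  0.0617 -0.9499]]
tbar_grip [(0.64, [0.5983, -0.0449, 0.1135])]
1674 [ 0.5989 -0.0425  0.1132] ((599.943115234375, -29.975177764892578), (49.618736267089844, 47.88226318359375), 9.59652042388916)
fence_knob [(0.93, [0.5411, 0.0444, 0.0465])]
8592 [0.5432 0.0437 0.0508] ((576.5321655273438, 83.23085021972656), (145.352783203125, 206.46287536621094), 11.795312881469727)
board [(0.64, [0.6224, 0.1233, 0.0317])]
59359 [0.5321 0.0331 0.0193] ((584.6380004882812, 66.346923828125), (305.8123474121094, 284.80975341796875), 11.67692756652832)
jig [(0.79, [0.5312, 0.0331, 0.0179])]
59685 [0.5324 0.0333 0.0193] ((596.3947143554688, 66.9207763671875), (330.5852355957031, 289.93255615234375), 11.504385948181152)
```

View pics/w1.png

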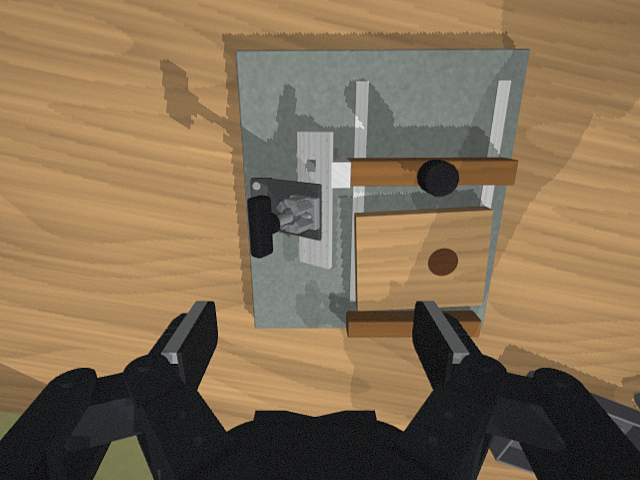

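The wrist view shows the T-bar at (260,226) on the left of its sleeve (295,215), the knob at (438,177), the board at (420,260), the ledge at (413,323), and the strip's locking hole at (312,164). I'll refine the T-bar by fitting a box to its points.

```bash
cat > fit.py <<'E'
from h import *
from scipy.optimize import least_squares
np.set_printoptions(precision=2,suppress=True)
c35,s35=np.cos(np.radians(35)),np.sin(np.radians(35))
def rect(Y): return cv2.minAreaRect((Y[:,:2]*1000).astype(np.float32))
def jigR(deg): return Ro.from_euler('z',deg,degrees=True).as_matrix()
def tbarfit(X,x0,yaw):
    Rj=jigR(yaw); B=np.array([[c35,0,-s35],[0,1,0],[s35,0,c35]])
    def f(q):
        R=Rj@B@Ro.from_euler('z',q[3]).as_matrix()
        L=abs((X*1000-q[:3])@R)-[6,25,9]
        return np.where(L.max(1)>0,np.linalg.norm(np.maximum(L,0),axis=1),L.max(1))
    r=least_squares(f,x0,loss='soft_l1',f_scale=1.); return r.x,np.median(abs(r.fun))
E
python3 - <<'E'
from fit import *
p=dict(np.load("w1.npz"))
X,u,v=pts(p)
m=(abs(X[:,0]-.58)<.2)&(abs(X[:,1]-.06)<.17)
J=X[m&(X[:,2]>.0135)&(X[:,2]<.0225)]; r=rect(J); print("jig",r,np.median(J[:,2]))
T=X[m&(X[:,2]>.094)&(X[:,1]<-.01)&(X[:,0]<.64)]; print(len(T),T.min(0)*1e3,T.max(0)*1e3)
for yaw in(101.6,): 
  for t in(0,.3,-.3): print(yaw,tbarfit(T,[603,-38,107,t],yaw))
K=X[m&(X[:,2]>.085)&(X[:,2]<.098)&(X[:,1]>.03)]; print("knob",len(K),rect(K),cv2.minEnclosingCircle((K[:,:2]*1000).astype(np.float32)))
Bd=X[m&(X[:,2]>.034)&(X[:,2]<.0385)&(X[:,1]>.03)&(X[:,0]>.565)]; print("board",len(Bd),rect(Bd))
F=X[m&(X[:,2]>.045)&(X[:,2]<.053)&(X[:,1]>.045)&(X[:,0]<.57)]; print("fence top",len(F),rect(F))
L=X[m&(X[:,2]>.0405)&(X[:,2]<.044)&(X[:,0]>.66)]; print("ledge",len(L),rect(L))
for n in("top","scene"):
    q=camera(n); X,_,_=pts(q); T=X[(X[:,2]>.094)&(X[:,2]<.125)&(abs(X[:,1]+.04)<.03)&(abs(X[:,0]-.6)<.035)]
    print(n,len(T),tbarfit(T,[603,-38,107,0],101.6))
E
```

```text
jig ((586.0814819335938, 61.81812286376953), (300.29541015625, 275.5235900878906), 11.638023376464844) 0.018917208406308093
28610 [576.33 -77.43  94.16] [627.87 -10.   330.72]
101.6 (array([ 602.94,  -48.44,  201.71, -195.97]), np.float64(87.09883722648694))
101.6 (array([605.45, -19.88, 360.51,  70.18]), np.float64(42.838090060101784))
101.6 (array([594.55, -40.68, 306.96, -45.38]), np.float64(4.905225523492531))
knob 1015 ((538.670166015625, 94.11864471435547), (28.2178955078125, 29.228286743164062), 10.315815925598145) ((538.6566162109375, 94.36712646484375), 14.919098854064941)
board 12415 ((638.5270385742188, 120.69100952148438), (126.38318634033203, 149.8336181640625), 11.692241668701172)
fence top 2749 ((535.329833984375, 110.58770751953125), (23.773021697998047, 137.18484497070312), 11.26488971710205)
ledge 1371 ((708.863525390625, 134.75411987304688), (23.158260345458984, 149.69961547851562), 11.166776657104492)
top 0 (array([603., -38., 107.,   0.]), np.float64(nan))
scene 210 (array([604.59, -43.51, 106.41,   0.01]), np.float64(0.7672289495392786))
  return _methods._mean(a, axis=axis, dtype=dtype,
  ret = ret.dtype.type(ret / rcount)
```

```bash
python3 - <<'E'
from fit import *
p=dict(np.load("w1.npz"))
X,u,v=pts(p)
T=X[(X[:,2]>.094)&(X[:,2]<.125)&(abs(X[:,1]+.04)<.03)&(abs(X[:,0]-.6)<.035)]
print(len(T),tbarfit(T,[603,-38,107,0],101.6))
E
```

```text
1533 (array([603.36, -44.96, 107.77,  -0.  ]), np.float64(0.3867974627844042))
```

carry_out --pt "-0.1 -0.3 0.15 0 0.4" --pt "-0.104 -0.3 0.5 0 0.3" --pt "-0.104 -0.3 0.75 0 0.2" --pt "-0.104 -0.3 0.926 0 0.2" --pt "-0.104 -0.3 0.926 0 0.2" --pt "-0.104 -0.3 0.926 0 0.2"

```text
clock: 4.38
position: [0.6193, -0.0414, 0.1157]
ee_rot: [-0.1, 0.995, -0.0, 0.001]
ft_force: [0.2, 0.2, 0.3]
grip_width: 0.604
grasp_force: 0.0
```

```bash
python3 - <<'E'
from h import *
o=manip.get_obs(); print(o["clock"],o["position"],o["ee_rot"],o["joint_pos"],o["ft_force"],o["grip_width"])
p=camera("wrist"); cv2.imwrite("pics/w2.png",cv2.cvtColor(p["img"],cv2.COLOR_RGB2BGR)[100:,100:560])
E
```

```text
4.375 [ 0.61926314 -0.04137744  0.11572037] [-9.99572032e-02  9.94991428e-01 -4.62190938e-05  7.83087274e-04] [-0.39772098  0.46258811  0.50242745  1.65502599 -0.24557337  1.08561136
  1.94633459] [0.19053635 0.16818167 0.29982413] 0.6035308052418953
```

View pics/w2.png

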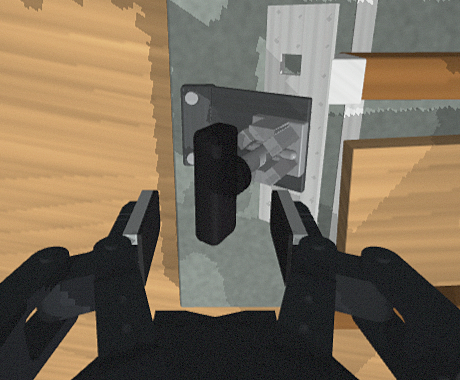

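The bar (crop 215,185) sits midway between the pads (157 and 273), near the end that I want to grip. I close on it.

carry_out --pt "0 0 0.01 0 -1" --pt "0 0 0.01 0 -1" --pt "0 0 0.01 0 -1" --pt "0 0 0.01 0 -1" --pt "0 0 0.01 0 -1" --pt "0 0 0.01 0 -1" --force 50

```text
clock: 5.18
position: [0.619, -0.0411, 0.1136]
ee_rot: [-0.1, 0.995, 0.0, 0.001]
ft_force: [-0.0, 1.1, 5.6]
grip_width: 0.202
grasp_force: 49.0
```

carry_out --pt "0 -0.02 -0.027 0 -1" --pt "0 -0.04 -0.055 0 -1" --pt "0 -0.06 -0.082 0 -1" --pt "0 -0.075 -0.107 0 -1" --pt "0 -0.0765 -0.109 0 -1" --pt "0 -0.0765 -0.109 0 -1" --pt "0 -0.0765 -0.109 0 -1"

```text
clock: 6.05
position: [0.6204, -0.0507, 0.1283]
ee_rot: [-0.101, 0.995, 0.001, -0.001]
ft_force: [1.5, 5.7, -7.0]
grip_width: 0.197
grasp_force: 49.0
```

```bash
cat > look.py <<'E'
import sys
from fit import *
o=manip.get_obs(); print(o["clock"],o["position"]*1e3 if hasattr(o["position"],'shape') else o["position"],o["joint_pos"][6],o["ft_force"],o["grip_width"])
C0=np.array([603.2,-44.8,107.5]); u=jigR(101.6)@np.array([-s35,0,c35])
for n in sys.argv[2:]:
    p=camera(n); X,_,_=pts(p)
    L=(X*1e3-(C0+12*u))@jigR(101.6)@np.array([[c35,0,-s35],[0,1,0],[s35,0,c35]])
    T=X[(np.hypot(L[:,0],L[:,1])<30)&(abs(L[:,2])<24)]
    for t in [float(sys.argv[1])]:
        x,e=tbarfit(T,[*(C0+12*u),t],101.6); print(n,len(T),"travel",(x[:3]-C0)@u,"off",(x[:3]-C0)-u*((x[:3]-C0)@u),"turn",x[3],e)
E
python3 look.py 0 wrist scene
```

```text
6.05 [620.42 -50.68 128.25] 1.9607962273613797 [ 1.55  5.73 -6.96] 0.19697570221878913
wrist 8101 travel 17.7431643335222 off [-1.4   3.81  2.81] turn 0.3574158683905192 2.2288131384575083
scene 146 travel 16.823222524628626 off [ 1.78  0.3  -0.04] turn -0.013099816937403797 1.1112783840048763
```

```bash
cat > arc.py <<'E'
import numpy as np,sys
r=float(sys.argv[1]);th=[float(a) for a in sys.argv[2:]]
P=lambda t:np.array([r*(1-np.cos(t)),r*np.sin(t)*.819,-r*np.sin(t)*.574])
for a,b in zip(th[:-1],th[1:]):
    R=np.array([[np.cos(a),-np.sin(a),0],[np.sin(a),np.cos(a),0],[0,0,1]])  # tool axes: x=jig y,y=jig x -> spin=-theta
    for k in(.25,.5,.75,1):
        t=np.radians(a+(b-a)*k); q=np.radians(a); s=-q
        Rz=np.array([[np.cos(s),-np.sin(s),0],[np.sin(s),np.cos(s),0],[0,0,1]])
        print(a,np.round(np.r_[Rz.T@(P(t)-P(q))/150,-(b-a)*k/30],4))
E
python3 arc.py 16 0 -30 -60 -90; echo; python3 arc.py 16 -90 -60 -30 0
```

```text
0.0 [ 0.0009 -0.0114  0.008   0.25  ]
0.0 [ 0.0036 -0.0226  0.0158  0.5   ]
0.0 [ 0.0081 -0.0334  0.0234  0.75  ]
0.0 [ 0.0143 -0.0437  0.0306  1.    ]
-30.0 [ 0.002  -0.0121  0.0067  0.25  ]
-30.0 [ 0.0056 -0.0241  0.0127  0.5   ]
-30.0 [ 0.011  -0.0359  0.018   0.75  ]
-30.0 [ 0.0178 -0.0472  0.0224  1.    ]
-60.0 [ 0.0019 -0.0134  0.0035  0.25  ]
-60.0 [ 0.0053 -0.0266  0.0061  0.5   ]
-60.0 [ 0.0102 -0.0396  0.0077  0.75  ]
-60.0 [ 0.0165 -0.052   0.0082  1.    ]

-90.0 [ 0.0007  0.0139 -0.0005 -0.25  ]
-90.0 [ 0.003   0.0276 -0.0021 -0.5   ]
-90.0 [ 0.0066  0.0408 -0.0047 -0.75  ]
-90.0 [ 0.0117  0.0533 -0.0082 -1.    ]
-60.0 [-0.0003  0.0132 -0.0044 -0.25  ]
-60.0 [ 0.001   0.0261 -0.0097 -0.5   ]
-60.0 [ 0.0038  0.0383 -0.0158 -0.75  ]
-60.0 [ 0.0082  0.0498 -0.0224 -1.    ]
-30.0 [-2.0e-04  1.2e-02 -7.2e-03 -2.5e-01]
-30.0 [ 0.0013  0.0236 -0.0148 -0.5   ]
-30.0 [ 0.0046  0.0346 -0.0226 -0.75  ]
-30.0 [ 0.0095  0.045  -0.0306 -1.    ]
```

carry_out --pt "0 -0.004 -0.006 0 -1" --pt "0 -0.0085 -0.012 0 -1" --pt "0 -0.0085 -0.012 0 -1"

```text
clock: 6.52
position: [0.6206, -0.0518, 0.13]
ee_rot: [-0.101, 0.995, 0.001, -0.001]
ft_force: [0.9, 5.4, -6.3]
grip_width: 0.195
grasp_force: 49.0
```

carry_out --pt "0.001 -0.011 0.008 0.25 -1" --pt "0.0036 -0.0226 0.0158 0.5 -1" --pt "0.008 -0.033 0.023 0.75 -1" --pt "0.0143 -0.0437 0.0306 1 -1" --pt "0.0143 -0.0437 0.0306 1 -1" --pt "0.0143 -0.0437 0.0306 1 -1"

```text
clock: 7.28
position: [0.6197, -0.0587, 0.1252]
ee_rot: [0.16, 0.987, 0.001, -0.001]
ft_force: [1.6, 5.4, -7.4]
grip_width: 0.188
grasp_force: 49.2
```

```bash
python3 look.py -0.5 scene; python3 -c "
from h import *
p=camera('wrist'); cv2.imwrite('pics/w3.png',cv2.cvtColor(p['img'],cv2.COLOR_RGB2BGR)[100:,100:560])"
```

```text
7.275 [619.7  -58.75 125.23] 1.4943583555703441 [ 1.58  5.39 -7.42] 0.18794815720038963
scene 83 travel 21.45556030051129 off [8.88 5.03 2.2 ] turn -0.9627171796512389 2.779206485999268
```

View pics/w3.png

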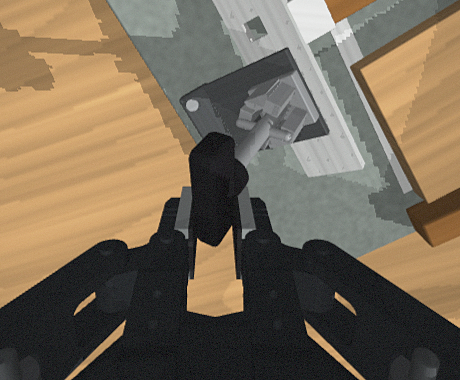

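The bar (crop 212,188) has turned with the gripper, stays between the pads, and the pin is drawn well out. I carry on with the turn.

carry_out --pt "0.002 -0.012 0.0067 0.25 -1" --pt "0.0056 -0.024 0.0127 0.5 -1" --pt "0.011 -0.036 0.018 0.75 -1" --pt "0.0178 -0.047 0.0224 1 -1" --pt "0.0178 -0.047 0.0224 1 -1"

```text
clock: 8.0
position: [0.6155, -0.0657, 0.1225]
ee_rot: [0.41, 0.912, 0.0, -0.0]
ft_force: [2.4, 4.6, -6.2]
grip_width: 0.157
grasp_force: 50.2
```

carry_out --pt "0.002 -0.0134 0.0035 0.25 -1" --pt "0.0053 -0.0266 0.006 0.5 -1" --pt "0.01 -0.04 0.0077 0.75 -1" --pt "0.0165 -0.052 0.008 1 -1" --pt "0.0165 -0.052 0.008 1 -1" --pt "0.0165 -0.052 0.008 1 -1"

```text
clock: 8.75
position: [0.6077, -0.0695, 0.1214]
ee_rot: [0.631, 0.776, -0.0, -0.001]
ft_force: [-0.4, 3.9, -7.2]
grip_width: 0.127
grasp_force: 48.7
```

```bash
python3 look.py -1.5 scene; python3 -c "
from h import *
p=camera('wrist'); cv2.imwrite('pics/w4.png',cv2.cvtColor(p['img'],cv2.COLOR_RGB2BGR)[100:,100:560])"
```

```text
8.75 [607.69 -69.49 121.42] 0.5673958939677296 [-0.38  3.91 -7.2 ] 0.12656196669696376
scene 188 travel 13.700163000695296 off [6.08 1.53 0.2 ] turn -1.2643044382972006 1.6026045994695597
```

View pics/w4.png

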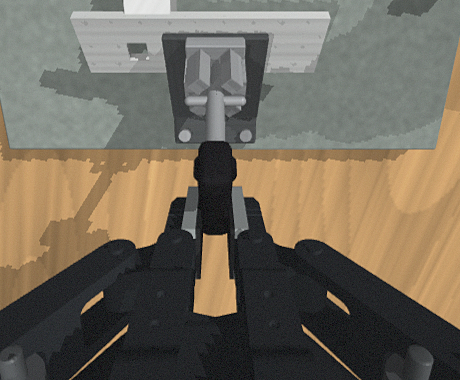

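The bar is at -90°, pointing away from the sleeve, and the cross pin lies free above the sleeve top at (215,102). I let it down 7 mm into the notch.

carry_out --pt "0.01 0 0.013 0 -1" --pt "0.02 0 0.028 0 -1" --pt "0.027 0 0.038 0 -1" --pt "0.027 0 0.038 0 -1" --pt "0.027 0 0.038 0 -1"

```text
clock: 9.48
position: [0.608, -0.0681, 0.1181]
ee_rot: [0.633, 0.774, 0.0, 0.002]
ft_force: [-4.7, -2.8, 7.9]
grip_width: 0.126
grasp_force: 51.3
```

carry_out --pt "0.023 0 0.03 0 -0.3" --pt "0.023 0 0.03 0 0" --pt "0.023 0 0.03 0 0" --pt "0.023 0 0.03 0 0"

```text
clock: 9.98
position: [0.6067, -0.0625, 0.1118]
ee_rot: [0.633, 0.774, 0.0, 0.0]
ft_force: [-1.2, 0.0, 0.7]
grip_width: 0.497
grasp_force: 0.0
```

carry_out --pt "0 0 -0.1 0 0" --pt "0 0 -0.35 0 0.5" --pt "0 0 -0.6 0 1" --pt "0 0 -0.6 0 1"

```text
clock: 10.48
position: [0.6081, -0.0631, 0.2056]
ee_rot: [0.633, 0.774, 0.002, 0.002]
ft_force: [-0.3, 0.1, -0.5]
grip_width: 0.998
grasp_force: 0.0
```

```bash
python3 look.py -1.5 scene wrist; python3 - <<'E'
from fit import *
p=camera("wrist"); cv2.imwrite('pics/w5.png',cv2.cvtColor(p['img'],cv2.COLOR_RGB2BGR))
for n in("scene","top"):
    p=camera(n);X,_,_=pts(p)
    K=X[(X[:,2]>.085)&(X[:,2]<.098)&(X[:,1]>.03)&(X[:,1]<.15)&(abs(X[:,0]-.56)<.08)]; print(n,len(K),rect(K))
E
```

```text
10.475 [608.13 -63.1  205.6 ] 0.502902849268596 [-0.31  0.09 -0.54] 0.9980706543071429
scene 214 travel 11.246527304542527 off [ 1.89  0.17 -0.15] turn -1.571564659602978 0.7777063936152087
wrist 1365 travel 13.231196572536772 off [-0.61 -0.43 -0.21] turn -1.5667448462477365 0.4051535712176584
scene 135 ((542.9464721679688, 96.321044921875), (29.281633377075195, 27.72764778137207), 16.776567459106445)
top 96 ((538.0950317382812, 95.560302734375), (26.92938995361328, 26.726972579956055), 0.11001148819923401)
```

View pics/w5.png

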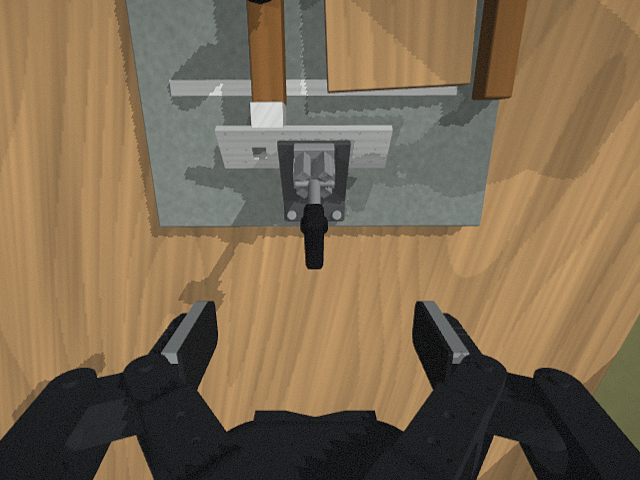

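The pin rests by itself: travel 13.2 mm, turn −1.57; the T-bar is at (314,240) and the fence bar's end at (265,60). Now to the fence knob.

carry_out --pt "0.35 -0.09 0 0 1" --pt "0.7 -0.18 0 0 1" --pt "0.9 -0.246 0 0 1" --pt "0.9 -0.246 0 0 1"

```text
clock: 11.22
position: [0.5423, 0.0654, 0.201]
ee_rot: [0.631, 0.776, -0.0, -0.001]
ft_force: [-0.5, -1.3, 0.6]
grip_width: 1.003
grasp_force: 0.0
```

carry_out --pt "0.219 0 0 0 1" --pt "0.219 0 0.3 0 0.5" --pt "0.219 0 0.6 0 0.4" --pt "0.219 0 0.83 0 0.4" --pt "0.219 0 0.83 0 0.4" --pt "0.219 0 0.83 0 0.4"

```text
clock: 11.98
position: [0.5379, 0.094, 0.0783]
ee_rot: [0.633, 0.774, 0.0, 0.001]
ft_force: [1.0, 0.0, -0.5]
grip_width: 0.7
grasp_force: 0.0
```

```bash
python3 look.py -1.5 scene; python3 -c "
from h import *
p=camera('wrist'); cv2.imwrite('pics/w6.png',cv2.cvtColor(p['img'],cv2.COLOR_RGB2BGR))"
```

```text
11.975 [537.9   93.97  78.34] 0.2516346246409429 [ 1.04  0.01 -0.49] 0.700209042501983
scene 221 travel 11.110431971537635 off [1.83 0.81 0.3 ] turn -1.556426007022491 0.7670829671441917
```

View pics/w6.png

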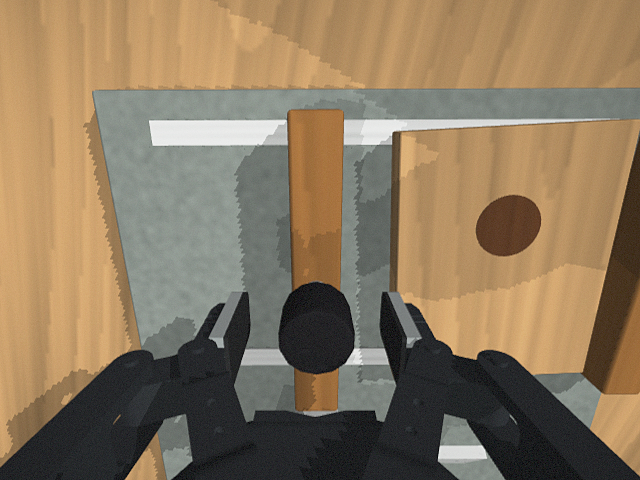

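The knob (317,328) is centred between the pads (235 and 400). I grip it and slide slowly.

carry_out --pt "0 0 -0.015 0 -1" --pt "0 0 -0.015 0 -1" --pt "0 0 -0.015 0 -1" --pt "0 0 -0.015 0 -1" --pt "0 0 -0.015 0 -1" --force 40

```text
clock: 12.7
position: [0.5378, 0.095, 0.0807]
ee_rot: [0.633, 0.774, 0.001, 0.0]
ft_force: [-2.0, 0.4, 8.9]
grip_width: 0.342
grasp_force: 38.7
```

carry_out --pt "0 0.03 -0.015 0 -1" --pt "0 0.06 -0.015 0 -1" --pt "0 0.09 -0.015 0 -1" --pt "0 0.12 -0.015 0 -1" --pt "0 0.15 -0.015 0 -1" --pt "0 0.18 -0.015 0 -1" --pt "0 0.21 -0.015 0 -1" --pt "0 0.24 -0.015 0 -1" --pt "0 0.27 -0.015 0 -1" --pt "0 0.3 -0.015 0 -1" --pt "0 0.32 -0.015 0 -1" --pt "0 0.34 -0.015 0 -1" --pt "0 0.35 -0.015 0 -1" --pt "0 0.36 -0.015 0 -1" --pt "0 0.37 -0.015 0 -1" --pt "0 0.37 -0.015 0 -1"

```text
clock: 14.7
position: [0.5808, 0.1038, 0.0805]
ee_rot: [0.633, 0.774, -0.008, -0.01]
ft_force: [-65.2, -6.6, 28.5]
grip_width: 0.338
grasp_force: 52.0
```

carry_out --pt "0 -0.06 0 0 -1" --pt "0 -0.08 0 0 -1" --pt "0 -0.08 0 0 -1"

```text
clock: 15.08
position: [0.579, 0.1035, 0.081]
ee_rot: [0.633, 0.774, -0.0, -0.0]
ft_force: [-3.9, -0.3, -27.4]
grip_width: 0.34
grasp_force: 42.4
```

```bash
python3 look.py -1.5 scene; python3 - <<'E'
from h import *
w=camera('wrist'); s=camera('scene')
a=cv2.cvtColor(w['img'],cv2.COLOR_RGB2BGR)[60:460,200:]
b=cv2.resize(cv2.cvtColor(s['img'],cv2.COLOR_RGB2BGR)[190:340,270:420],(400,400),interpolation=cv2.INTER_CUBIC)
cv2.imwrite('pics/w7.png',np.hstack([a[:,:400],b]))
E
```

```text
15.075 [579.04 103.49  80.99] 0.27351446921469424 [ -3.85  -0.34 -27.35] 0.33990634969398625
scene 220 travel 11.125468311129373 off [1.95 0.45 0.04] turn -1.566358182772322 0.7679411174213184
```

View pics/w7.png

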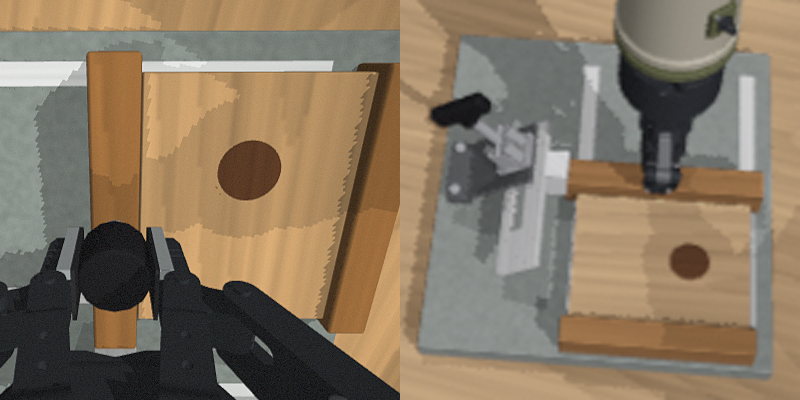

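The board lies flat against the fence, and only a thin dark gap at the ledge (about 360,200) is left to check. The fence's start wasn't at 0: from the geometry, knob y ≈ −7 mm in the jig frame is about 60 mm of slide, so the 65 N was the clamped stop. I'll press gently, release, lift and measure.

carry_out --pt "0 0.02 0.01 0 -1" --pt "0 0.02 0.01 0 -1" --pt "0 0.005 0.01 0 -1" --pt "0 0 0.01 0 -0.1" --pt "0 0 0 0 0.2" --pt "0 0 0 0 0.3"

```text
clock: 15.98
position: [0.5812, 0.1035, 0.0832]
ee_rot: [0.633, 0.774, 0.001, 0.001]
ft_force: [0.3, -0.0, -0.4]
grip_width: 0.654
grasp_force: 0.0
```

carry_out --pt "0 0 -0.2 0 0.5" --pt "0 -0.2 -0.5 0 1" --pt "0 -0.4 -0.8 0 1" --pt "0 -0.4 -0.8 0 1" --pt "0 -0.4 -0.8 0 1"

```text
clock: 16.6
position: [0.5212, 0.092, 0.2018]
ee_rot: [0.633, 0.774, 0.001, -0.0]
ft_force: [-0.4, 0.6, -0.8]
grip_width: 0.997
grasp_force: 0.0
```

```bash
cat > meas.py <<'E'
from fit import *
np.set_printoptions(precision=1,suppress=True)
print(manip.get_obs()["clock"],manip.get_obs()["position"])
O=np.array([576.9,82.7,0]); R=jigR(101.6)
for n in("wrist","scene"):
    p=camera(n); save(p,"m_%s.png"%n); X,_,_=pts(p); L=(X*1e3-O)@R
    for nm,(x0,x1),(y0,y1),(z0,z1) in(("board",(-60,110),(-128,-22),(34,39)),("fence",(-30,100),(-40,60),(46,53)),("knob",(-10,60),(-40,60),(85,95)),("ledge",(-60,110),(-180,-120),(40,46))):
        S=L[(L[:,0]>x0)&(L[:,0]<x1)&(L[:,1]>y0)&(L[:,1]<y1)&(L[:,2]>z0)&(L[:,2]<z1)]
        if len(S)>20: 
            r=cv2.minAreaRect(S[:,:2].astype(np.float32)); print(n,nm,len(S),np.round(r[0],1),np.round(r[1],1),round(r[2],1),"y",np.percentile(S[:,1],[1,99]),"z",np.median(S[:,2]))
E
python3 meas.py
```

```text
16.6 [0.5 0.1 0.2]
wrist board 18655 [ 25.3 -75. ] [106.  139.2] 90.0 y [-126.9  -23.5] z 36.738140139963164
wrist fence 3596 [34.8 -7.1] [129.5  24.4] 0.1 y [-18.7   4.8] z 49.648060889653316
wrist knob 1260 [20.  -6.9] [28.9 28.5] 89.1 y [-20.4   7. ] z 90.52042208508487
wrist ledge 4560 [  24.7 -139.7] [149.1  23.2] 0.1 y [-150.4 -128.7] z 42.55633421012373
scene board 2388 [ 22.9 -75. ] [161.7 105.9] 0.0 y [-126.7  -22.6] z 36.04325410780019
scene fence 499 [ 35.4 -11.8] [129.3  26.8] 0.1 y [-23.5   0.8] z 48.79099965427901
scene knob 141 [ 19.8 -11.2] [28.2 28.9] 67.8 y [-25.2   1.9] z 89.62397684565909
scene ledge 632 [  25.1 -139.3] [147.7  32.1] 0.5 y [-154.9 -132.7] z 42.01308991983413
```

Measured: the gap between fence face (y −19.1) and ledge face (−128.1) matches the 110 mm board, the board is square (90.0°) and flat, with its centre at y −75. Back to the T-bar.

carry_out --pt "-0.35 0.13 0 0 1" --pt "-0.7 0.26 0 0 1" --pt "-0.9 0.355 0 0 1" --pt "-0.9 0.355 0 0 0.5"

```text
clock: 17.2
position: [0.6003, -0.0337, 0.2]
ee_rot: [0.635, 0.773, -0.002, 0.0]
ft_force: [0.3, 0.4, -0.4]
grip_width: 0.816
grasp_force: 0.0
```

carry_out --pt "-0.24 0 0 0 0.3" --pt "-0.24 0 0.2 0 0" --pt "-0.24 0 0.4 0 0" --pt "-0.24 0 0.57 0 0" --pt "-0.24 0 0.57 0 0" --pt "-0.24 0 0.57 0 0"

```text
clock: 17.95
position: [0.6074, -0.0652, 0.1167]
ee_rot: [0.633, 0.774, -0.0, 0.0]
ft_force: [-0.6, 0.4, -0.3]
grip_width: 0.501
grasp_force: 0.0
```

```bash
python3 look.py -1.57 scene; python3 -c "
from h import *
p=camera('wrist'); cv2.imwrite('pics/w8.png',cv2.cvtColor(p['img'],cv2.COLOR_RGB2BGR)[60:,100:560])"
```

```text
17.95 [607.37 -65.24 116.73] 0.5754468905242065 [-0.64  0.4  -0.33] 0.5011079317287125
scene 170 travel 10.42972172313091 off [1.23 0.39 0.1 ] turn -1.616966275125376 1.0743290215016348
```

View pics/w8.png

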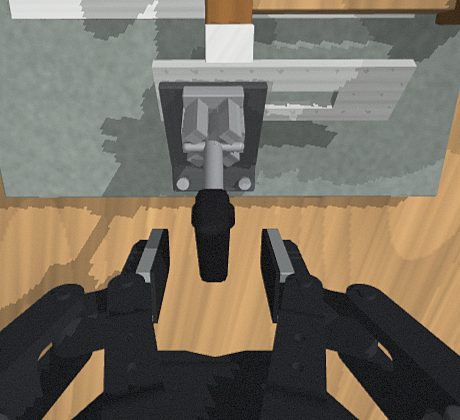

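The bar (crop 213,235) is centred between the pads (155 and 275), and the cross pin is in its notch. I grip and pull.

carry_out --pt "0 0 0 0 -1" --pt "0 0 0 0 -1" --pt "0 0 0 0 -1" --pt "0 0 0 0 -1" --pt "0 0 0 0 -1" --pt "0 0 0 0 -1" --force 50

```text
clock: 18.8
position: [0.6072, -0.0657, 0.1165]
ee_rot: [0.633, 0.774, 0.0, 0.0]
ft_force: [-1.7, -0.2, 5.4]
grip_width: 0.131
grasp_force: 50.7
```

carry_out --pt "-0.01 0 -0.014 0 -1" --pt "-0.02 0 -0.028 0 -1" --pt "-0.0325 0 -0.0465 0 -1" --pt "-0.0325 0 -0.0465 0 -1" --pt "-0.0325 0 -0.0465 0 -1"

```text
clock: 19.42
position: [0.6078, -0.0696, 0.1228]
ee_rot: [0.633, 0.774, 0.0, -0.001]
ft_force: [-0.2, 4.6, -6.3]
grip_width: 0.128
grasp_force: 49.0
```

```bash
python3 look.py -1.57 scene wrist
```

```text
19.425 [607.78 -69.58 122.83] 0.5799145915116208 [-0.23  4.55 -6.31] 0.12801355313641788
scene 193 travel 17.3822903295902 off [7.95 2.59 0.66] turn -1.1743798038922104 1.88637366643038
wrist 5991 travel 20.361496521959587 off [-0.1  -0.27 -0.17] turn -1.5044038771007806 1.1369169191221804
```

carry_out --pt "0.0007 0.0139 -0.0005 -0.25 -1" --pt "0.003 0.0276 -0.002 -0.5 -1" --pt "0.0066 0.0408 -0.0047 -0.75 -1" --pt "0.0117 0.0533 -0.0082 -1 -1" --pt "0.0117 0.0533 -0.0082 -1 -1"

```text
clock: 20.15
position: [0.6161, -0.0671, 0.1245]
ee_rot: [0.411, 0.911, 0.001, 0.001]
ft_force: [2.4, 3.9, -8.1]
grip_width: 0.131
grasp_force: 108.3
```

carry_out --pt "0 0.0132 -0.0044 -0.25 -1" --pt "0.001 0.026 -0.0097 -0.5 -1" --pt "0.0038 0.0383 -0.0158 -0.75 -1" --pt "0.0082 0.0498 -0.0224 -1 -1" --pt "0.0082 0.0498 -0.0224 -1 -1"

```text
clock: 20.78
position: [0.6229, -0.0607, 0.1289]
ee_rot: [0.162, 0.987, 0.001, 0.003]
ft_force: [10.5, 3.3, -9.2]
grip_width: 0.128
grasp_force: 142.3
```

carry_out --pt "0 0.012 -0.0072 -0.25 -1" --pt "0.0013 0.0236 -0.0148 -0.5 -1" --pt "0.0046 0.0346 -0.0226 -0.75 -1" --pt "0.0095 0.045 -0.0306 -1 -1" --pt "0.0095 0.045 -0.0306 -1 -1" --pt "0.0095 0.045 -0.0306 -1 -1"

```text
clock: 21.52
position: [0.6291, -0.0501, 0.1373]
ee_rot: [-0.101, 0.995, 0.001, 0.01]
ft_force: [26.4, 12.7, 3.4]
grip_width: 0.129
grasp_force: 89.7
```

```bash
python3 look.py 0 scene wrist; python3 -c "
from h import *
p=camera('wrist'); cv2.imwrite('pics/w9.png',cv2.cvtColor(p['img'],cv2.COLOR_RGB2BGR)[60:,100:560])"
```

```text
21.525 [629.09 -50.06 137.26] 1.969750962373227 [26.44 12.75  3.44] 0.1294965899195757
scene 71 travel 13.140744028593506 off [2.09 1.66 0.84] turn -0.08017863437543482 1.1031786446861904
wrist 6127 travel 15.175677477853442 off [-0.51  3.28  2.32] turn 0.16133538195442934 1.6419135982382302
```

View pics/w9.png

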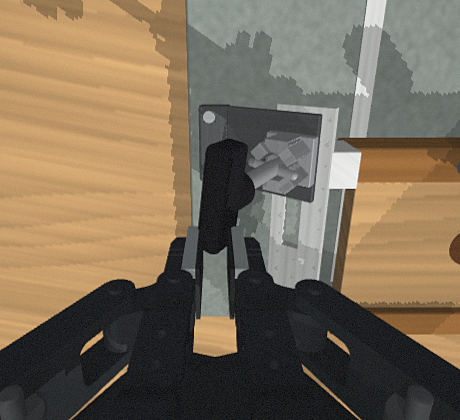

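The bar (crop 222,195) is back near 0 but has slid along the pads, so I hold only its end; about 6° is left between tool and bar. Its travel reads below 17 mm, so the cross pin looks to be in the home slot. I open to let it snap.

carry_out --pt "0 0 0 0 -0.3" --pt "0 0 0 0 0" --pt "0 0 0 0 0.3" --pt "0 0 0 0 0.3"

```text
clock: 22.18
position: [0.6208, -0.055, 0.1322]
ee_rot: [-0.099, 0.995, -0.0, -0.0]
ft_force: [0.3, 0.2, 0.1]
grip_width: 0.646
grasp_force: 0.0
```

```bash
sed -i 's/C0+12\*u/C0+5*u/g' look.py; python3 look.py 0 scene wrist
```

```text
22.175 [620.77 -54.96 132.17] 1.9716917839336596 [0.35 0.17 0.11] 0.6462068051688669
scene 147 travel -0.8193118056041817 off [ 1.36  0.25 -0.02] turn -0.04400657337237456 0.7521436924425355
wrist 4712 travel 0.4868157952350416 off [-1.45  4.55  3.32] turn 0.29768250313649974 1.4075469074863105
```

The pin is home: the scene fit equals its first reading. I lift clear and check.

carry_out --pt "0 0 -0.2 0 0.5" --pt "0 0 -0.5 0 1" --pt "0 0 -0.8 0 1" --pt "0 0 -0.8 0 1" --pt "0 0 -0.8 0 1"

```text
clock: 22.9
position: [0.6208, -0.0543, 0.2517]
ee_rot: [-0.1, 0.995, 0.0, -0.0]
ft_force: [-0.2, 1.2, 0.5]
grip_width: 0.998
grasp_force: 0.0
```

```bash
python3 look.py 0 scene wrist; python3 meas.py; python3 - <<'E'
from h import *
p=camera("top")
for q in("screw_jar","spare_boards","mallet"): print(q,[np.round(b["position"],3).tolist() for b in boxes_of(q,p)[:1]])
E
```

```text
22.9 [620.8  -54.26 251.65] 1.9312377391310993 [-0.25  1.17  0.53] 0.9984046185683116
scene 219 travel -1.1530650518407075 off [1.57 0.65 0.22] turn -0.06376124667131804 0.762970591268175
wrist 1451 travel 0.41926673201492914 off [ 0.07  0.01 -0.  ] turn -0.06326228776045668 0.35975438342326704
23.0 [ 0.6 -0.1  0.3]
wrist board 11518 [ 25.4 -75.2] [105.6 140.7] 90.0 y [-126.4  -23.9] z 36.86286847557269
wrist fence 2419 [35.  -7.4] [130.   24.4] 0.4 y [-18.8   4.2] z 49.8320255137703
wrist knob 980 [18.5 -7.4] [29.2 28.9] 5.8 y [-21.1   6.4] z 90.58002388921614
wrist ledge 1676 [  24.4 -140. ] [150.3  22. ] 0.0 y [-150.5 -129.4] z 42.64660659969678
scene board 2381 [ 22.9 -75. ] [161.8 105.9] 0.0 y [-127.3  -22.9] z 36.097186328120706
scene fence 481 [ 34.5 -11.1] [ 26.4 127.3] 90.0 y [-23.3   1.4] z 48.71302588070033
scene knob 140 [ 21.4 -10.9] [27.5 29.6] 0.5 y [-25.1   3.3] z 89.26218438759297
scene ledge 637 [  25.1 -139. ] [ 32.6 147.5] 90.0 y [-155.  -132.9] z 41.98727836763655
screw_jar [[0.483, 0.427, 0.073]]
spare_boards [[0.624, -0.427, 0.036]]
mallet [[0.682, 0.479, 0.029]]
```

View pics/m_wrist.png

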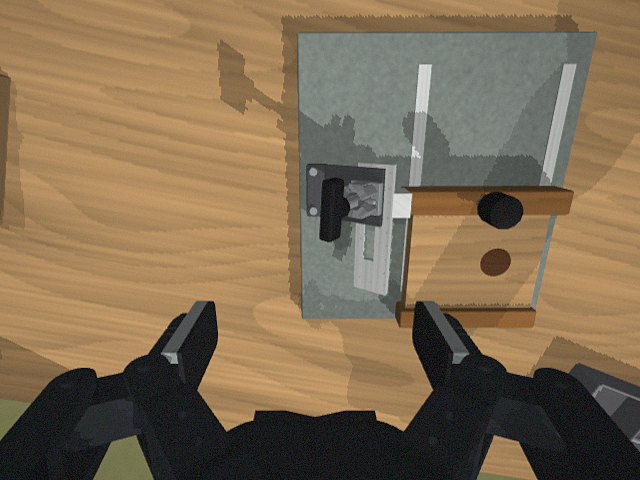

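The picture shows the T-bar home at (331,208), and the board square between the fence (490,202) and the ledge (465,318). The other things have not moved.

```bash
python3 -c "
from workcell import ticket; print(ticket.hand_in())"
```

```text
the job is handed in; nothing more can be done
None
```

The job is handed in at about 23 s: the board is clamped square and flat against the ledge, the pin measures fully home in the locking hole, and the other things are where they were; during the slide the wrist force briefly reached about 71 N (limit 120 N).

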